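# Tap the adapter plate true on the rotary drive and pin it with the locating plug

## Task

The square adapter plate lies loose, off centre and skew on the flange of the rotary drive. With the locating plug still in its stand, true the plate by gentle taps with the fingertips from opposite sides in turn, as it needs them, until it sits square to the drive's housing with its bore centred over the drive's bore to about a millimetre. Then take the plug from its stand, feel it down through the plate into the drive and press it past the spring balls until its head seats flush on the plate, bear down on it there for a moment with about 15 N (over 10, never 25) to bed it, and let go, leaving the other parts on the bench alone.

Things in the scene. Friction and masses are not known exactly. Their poses are not given: they have to be found in the camera images.
- plate: aluminium adapter plate, square, 110 x 110 x 20 mm, 0.7 kg, too wide to grip, 24 mm through bore in the middle, centre lines on top. Loose on the drive's flange: slides at 3 to 5 N; a push near an edge's end also turns it (45 mm beside the middle: about 0.45 degree per mm). Starts 8 to 15 degrees skew, any quarter turn is as good. Origin: centre of underside, x, y square to its edges, z up
- drive: rotary indexing drive, fixed: grey housing 150 x 150 x 50 mm with a round flange, 136 mm diameter, its flat top 62 mm above the bench; two thin centre lines scribed across flange and housing cross at the bore. A motor 58 mm wide juts 60 mm from one side, below 65 mm. Origin: centre of underside, below the bore; x points to the motor, x, y square to the housing's sides
- bore (a point): centre of the mouth of the drive's 24 mm bore, 46 mm deep, in the middle of the drive's top face, z up. Two spring balls in its wall, 12 mm down, grip the plug: it must be pressed past them with a few newtons, and is then free to go on to its seat, where the push rises steeply
- plug: steel locating plug, 0.3 kg, upright in its stand: shank 22 mm diameter, 44 mm long, the last 4 mm tapered to 19 mm at the nose (1 mm play all round in the bores); above it a knurled head to grip, 33 mm diameter, 34 mm high, whose underside is the shoulder that seats on the plate. Origin: centre of the nose's end, z up the axis; shoulder at z = 44 mm, head's top at 78 mm
- stand: black block 56 x 56 x 50 mm fixed on the bench, with a 25 mm hole from the top in which the plug hangs by its shoulder, to the left or to the right of the drive. Origin: centre of its underside
- blank_tall: bystander: loose white plastic round blank 40 mm diameter, 45 mm high, standing on the bench. Origin: centre of its underside
- blank_short: bystander: loose aluminium round blank 40 mm diameter, 25 mm high, standing on the bench. Origin: centre of its underside
- wrench: bystander: loose steel wrench 180 mm long lying on the bench along its x axis. Origin: its middle, underside
There are look-alikes about, which are no part of the job. Several things have the shape of the plate; the one meant has the colours described above.

How it is judged:
On the way, in this order (a step that is already met when the one before it is completed fails the run):
1. the plate lies centred on the drive's bore within 2 mm, square to the housing within 3 degrees, flat, still and untouched, while the plug still hangs in its stand (horizontal distance between plate and bore below 0.002 m and (angle between the x axis of plate and the x axis of drive, either way round below 0.0524 rad or angle between the x axis of plate and the y axis of drive, either way round below 0.0524 rad) and angle between plate's own z axis and vertical below 0.03 rad and linear speed of plate below 0.005 m/s and contact force between the fingers and plate below 0.2 N and distance of plug from where it was at the start of the episode below 0.005 m), for 0.3 s.
2. the plug is bedded: its shoulder, down on the plate within 1.5 mm, bears on the plate with more than 10 N (z of plug in the frame of bore below -0.0225 m and horizontal distance between plug and bore below 0.0025 m and contact force between plug and plate above 10 N), for 0.2 s.
At the end, for the whole second after the job is handed in: the plate lies flat on the flange, centred on the bore within 2.5 mm and square to the housing within 4 degrees, and the plug stands upright through both bores, its shoulder down on the plate within 1.5 mm, all at rest and released (horizontal distance between each of plate, plug and bore below 0.0025 m and (angle between the x axis of plate and the x axis of drive, either way round below 0.07 rad or angle between the x axis of plate and the y axis of drive, either way round below 0.07 rad) and z of plate in the frame of bore below 0.002 m and angle between plate's own z axis and vertical below 0.03 rad and z of plug in the frame of bore below -0.0225 m and angle between plug's own z axis and vertical below 0.06 rad and linear speed of each of plug, plate below 0.005 m/s); the robot touches nothing.
It fails at once if the fingers push or hit the plate with more than 15 N (contact force between the fingers and plate above 15 N).
It fails at once if the plug is forced against the plate with more than 25 N (contact force between plug and plate above 25 N).
It fails at once if the plug is forced against the drive with more than 25 N (contact force between plug and drive above 25 N).
It fails at once if a blank or the wrench on the bench is moved by more than 15 mm (distance of any of blank_tall, blank_short, wrench from where it was at the start of the episode above 0.015 m).
It also fails if it takes over 72 s, if anything falls off the work surface, if the arm or the gripper's body presses on something with over 40 N, if the wrist force passes 120 N, or if a joint passes its speed limit or range.

## Robot

A 6-joint arm with a two-finger parallel gripper is mounted at the origin on the work surface. World frame = base frame: x ahead of the robot, y to its left, z up, the work surface at z = 0. Lengths are in m, angles in rad, forces in N, time in s.
With the tool pointing down it reaches from about 0.35 to 0.975 m from the base axis. Payload 4.9 kg.
Tool frame: the origin (TCP) lies on the mounting face of the last link; the fingertips stand 173 mm ahead of it and the grasp point (between the pads) lies 155 mm ahead of it (tcp_to_grasp is the distance from the TCP to the grasp point, in m); z points along the fingers, y is the line along which they close (so a half turn about z gives the same grasp; the last joint's range is limited). The gripper opens to 85 mm and grips with 20 to 120 N. Pads are 22 mm wide; open, the fingers measure 114 mm over their backs; the gripper's body (76 mm by 85 mm) begins 54 mm behind the grasp point. The pads swing forward as they close: fully open they stand 13 mm farther back than shut.
Start: joints at [-1.468, 0.053, 1.613, -0, 1.476, -0.119], TCP at [0.137, -0.61, 0.405] pointing down, gripper open.
Joint ranges: [-3.01, 3.01], [-1.01, 2.22], [0.06, 2.58], [-1.02, 4.17], [0.09, 2.62], [-3.14, 3.14]. Speed limits (rad/s): [2.57, 2.57, 3.14, 3.14, 3.14, 3.14].

## Interface

Orientations are given as a rotation vector (axis times angle).
In Python, from station import get_obs, get_image, calibration, finish_job, tcp_to_grasp gives the robot as it stands. The module is installed in compiled form; this text tells all that it offers.
- The arm moves only by the tool arm_command, never from a script. Its argument "plan" is a list that holds one entry, the list of rows, each a list of 6 numbers: the shift along the tool's x, y, z in cm, then the turn, a rotation vector about the tool's x, y, z in rad. A call has 1 to 12 rows; each row is the pose to reach, as a shift and turn from the pose commanded when the call began, along the tool's axes at that moment; what a row does not reach only later rows make up. A row lasts 1/12 s, in which the tool goes at most 41.7 mm and 7.16 degrees, less where a joint would pass 70% of its speed; a pose out of reach is approached as far as the arm can. A call with a gripper value outside its range is refused whole. "gripper" is the closure, from -1 (fully open) to 1 (shut), set as the call begins (left out, the last holds). The fingers move at their own pace and stop on an object; "force" is the grip in N (left out, the last holds). Time passes only in rows, so rows that repeat a pose let the fingers close. It gives the time, the measured TCP pose, the force, the opening and the grip force at its end, in the units of the state.
- get_obs(): the state, without advancing time (a new reading comes with each control period).
- get_image(name): name is "side" or "top" or "wrist"; returns (picture, depth): 420x560x3 uint8, blue, green, red; 420x560 float32, m along the optical axis (not along the pixel's ray), 0 where there is no reading.
- calibration(name): a dict with "fx", "fy", "cx", "cy" (pixels), "pose" (4x4, takes a point from camera to world coordinates). Camera axes: x right, y up, looking along -z (the intrinsics and any distortion apply to the point x, -y, -z); pixel columns grow to the right and rows downward; lengths in m; the calibration is good to about 2 mm. The wrist camera is an equidistant fisheye: a pixel r from the principal point sees the ray r / f radians off the axis. A picture is of the moment at which its call begins: read the wrist's pose just before it. calibration takes no time and is no camera call; for the wrist camera it gives the pose at the moment of the call.
- finish_job(): hands the job in; it is judged then, once.
The state is a dict: "t": time; "q": joint angles; "dq": joint speeds; "effort": joint torques, N m; "tool_pos": TCP position; "tool_rot": TCP orientation; "contact_force": force on the tool from outside, world axes, zero at the start; "wrist_torque": the same for the moment, N m; "opening": finger opening in m; "grip_force": force on a finger pad.
Only numpy, scipy, OpenCV 4.12 (cv2) and the standard library are available. Lean on these libraries where they do the work, as an engineer would, in place of code of your own. Each camera call takes 0.05 s, during which the arm holds its last target. There are 200 camera calls.

## Working session

There is one attempt and no reset: what is moved stays moved. The work goes in short steps, Python scripts to look and compute and a tool call to move; the robot and the scene stay as the last step left them, time stands still between calls to the robot, and variables do not carry over. Pictures are saved under pics/ and viewed, at most 10 in all, crops included, and the job is handed in when it is done.

Besides the shell and the picture viewer there is one more tool, called as a command line: name --argument value ..., lists and objects as JSON in quotes. arm_command: Moves the arm, as the interface text tells. Its arguments: {"type":"object","properties":{"plan":{"type":"array"},"gripper":{"type":"number"},"force":{"type":"number"}},"required":["plan"]}

```bash
mkdir -p pics; ls; python3 - <<'E'
from station import *
import cv2,numpy as np
o=get_obs();print(o, tcp_to_grasp)
for n in("top","side"):
    i,d=get_image(n);cv2.imwrite(f"pics/{n}0.png",i);np.save(f"pics/{n}0.npy",d)
    c=calibration(n);print(n,{k:np.round(v,4).tolist() if k!='x' else 0 for k,v in c.items()})
E
```

```text
pics
{'t': 0.0, 'q': array([-1.46799635e+00,  5.33401749e-02,  1.61427301e+00, -3.64550081e-05,
        1.47599271e+00, -1.18990608e-01]), 'dq': array([ 1.43336378e-04,  1.65812493e-03,  1.44471979e-03, -2.86146403e-05,
        2.00103495e-03, -6.34222797e-05]), 'effort': array([ 8.17147593e-04, -3.93676043e+01, -3.70180678e+01, -1.05868410e-04,
        7.03051468e-03,  6.33809591e-06]), 'tool_pos': array([ 0.13746033, -0.60942401,  0.40348555]), 'tool_rot': array([-3.12029345e+00, -3.47456830e-01,  3.13785068e-05]), 'contact_force': array([-0.28466275,  0.30672833, -0.17880049]), 'wrist_torque': array([-0.01730313,  0.01397162, -0.05152884]), 'grip_force': 0.0, 'opening': 0.08565414196628063} 0.1547
top {'fx': 389.3937, 'fy': 389.3937, 'cx': 279.8489, 'cy': 209.5535, 'pose': [[-0.0168, 0.9896, -0.143, 0.3652], [-0.9995, -0.0127, 0.0298, 0.0504], [0.0277, 0.1435, 0.9893, 1.1138], [0.0, 0.0, 0.0, 1.0]]}
side {'fx': 440.2215, 'fy': 440.2215, 'cx': 283.8849, 'cy': 216.5944, 'pose': [[0.9894, 0.061, -0.1315, 0.3991], [-0.1448, 0.46, -0.876, -0.9033], [0.007, 0.8858, 0.464, 0.5728], [0.0, 0.0, 0.0, 1.0]]}
```

View pics/top0.png

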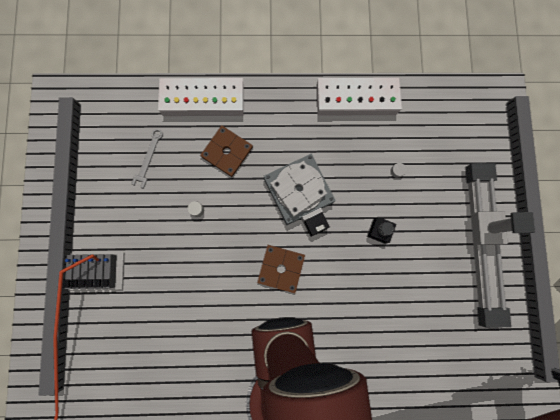

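View pics/side0.png

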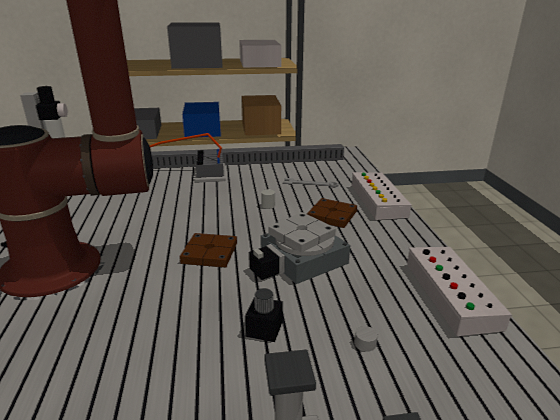

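The top view shows three plate-shaped things: brown plates at (227,151) and (281,268) lying on the bench, and the bare aluminium plate at (299,187) on the grey drive, whose motor is at (316,222). The aluminium plate fits the description. The stand with the plug is at (381,230), the blanks are at (196,210) and (398,170), and the wrench is at (148,160).

```bash
cat > h.py <<'E'
from station import *
import cv2,numpy as np
from scipy.spatial.transform import Rotation as R
def ray(c,u,v,fish=False):
    x=(u-c['cx'])/c['fx'];y=(v-c['cy'])/c['fy']
    if fish:
        r=np.hypot(x,y);s=np.sin(r)/max(r,1e-9);d=np.array([x*s,-y*s,-np.cos(r)])
    else: d=np.array([x,-y,-1.])
    P=np.array(c['pose']);return P[:3,3],P[:3,:3]@d
def onz(c,u,v,z,fish=False):
    o,d=ray(c,u,v,fish);return o+d*(z-o[2])/d[2]
def proj(c,p,fish=False):
    P=np.array(c['pose']);q=P[:3,:3].T@(np.asarray(p)-P[:3,3]);q=np.array([q[0],-q[1],-q[2]])
    if fish:
        r=np.hypot(q[0],q[1]);t=np.arctan2(r,q[2]);k=t/max(r,1e-9);x,y=q[0]*k,q[1]*k
    else: x,y=q[0]/q[2],q[1]/q[2]
    return np.array([c['fx']*x+c['cx'],c['fy']*y+c['cy']])
def rect(name,cx,cy,z,half,ppm,pic=None):
    """orthographic view of plane z: image col -> +x.. : u=(x-cx+half)*ppm, v=(cy+half-y)*ppm"""
    c=calibration(name);i=get_image(name)[0] if pic is None else pic
    n=int(2*half*ppm);f=name=='wrist'
    xs=cx-half+(np.arange(n)+.5)/ppm;ys=cy+half-(np.arange(n)+.5)/ppm
    P=np.array(c['pose']);X,Y=np.meshgrid(xs,ys)
    q=(np.stack([X,Y,np.full_like(X,z)],-1)-P[:3,3])@P[:3,:3]
    x,y,w=q[...,0],-q[...,1],-q[...,2]
    if f:
        r=np.hypot(x,y);k=np.arctan2(r,w)/np.maximum(r,1e-9);x,y=x*k,y*k
    else: x,y=x/w,y/w
    return cv2.remap(i,(c['fx']*x+c['cx']).astype('f4'),(c['fy']*y+c['cy']).astype('f4'),cv2.INTER_CUBIC)
def state():
    o=get_obs();print('t',round(o['t'],2),'p',np.round(o['tool_pos'],4),'rv',np.round(o['tool_rot'],4),'F',np.round(o['contact_force'],2),'op',round(o['opening'],4),'q',np.round(o['q'],2));return o
def shift(p,yaw=None):
    """cm shift and turn in tool axes from current pose to TCP position p, tool y axis line at yaw"""
    o=get_obs();r=R.from_rotvec(o['tool_rot']);print('shift cm',np.round(r.inv().apply(np.array(p)-o['tool_pos'])*100,2))
    if yaw is not None:
        T=R.from_matrix(np.array([[np.sin(yaw),np.cos(yaw),0],[-np.cos(yaw),np.sin(yaw),0],[0,0,-1]]))
        print('turn',np.round((r.inv()*T).as_rotvec(),4))
E
python3 - <<'E'
from h import *
c=calibration('top');i=cv2.imread('pics/top0.png')
for n,u,v,z in(('plate',299,187,.082),('stand',381,227,.08),('b1',398,170,.02),('b2',196,210,.04),('motor',316,222,.06),('br1',227,151,.02),('br2',281,268,.02),('wr',148,160,.005)):
    print(n,np.round(onz(c,u,v,z),3))
cv2.imwrite('pics/c1.png',cv2.resize(i[130:260,240:420],None,fx=4,fy=4,interpolation=cv2.INTER_CUBIC))
E
```

```text
plate [ 0.575 -0.034  0.082]
stand [ 0.464 -0.252  0.08 ]
b1 [ 0.635 -0.328  0.02 ]
b2 [0.522 0.25  0.04 ]
motor [ 0.482 -0.08   0.06 ]
br1 [0.696 0.167 0.02 ]
br2 [0.359 0.017 0.02 ]
wr [0.676 0.398 0.005]
```

View pics/c1.png

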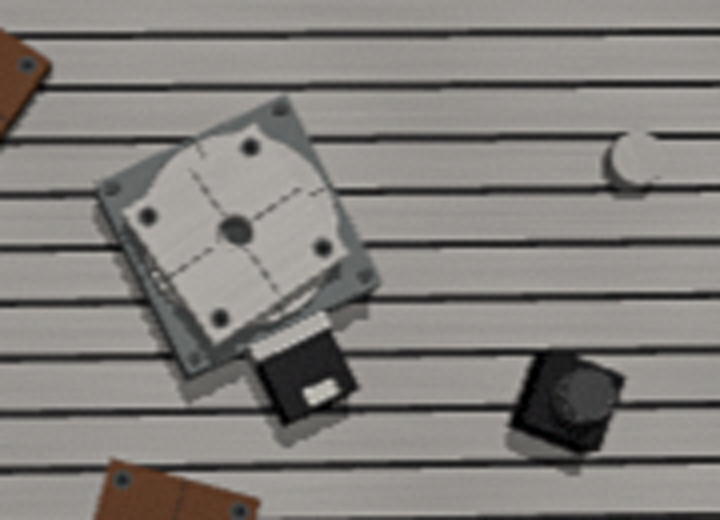

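The crop confirms it: a bare aluminium plate, skew, with its bore at crop (236,230) on the grey drive. The motor is at the lower right and the plug in its black stand is at crop (583,395).

```bash
python3 - <<'E'
from h import *
o=state();c=calibration('wrist');print(c['fx'],c['cx'],c['cy']);P=np.array(c['pose']);r=R.from_rotvec(o['tool_rot']).as_matrix()
co=r.T@(P[:3,3]-o['tool_pos']);print('cam in tool',co.round(3),'axis',(r.T@-P[:3,2]).round(3))
shift([.575,-.034,.40],np.radians(-64.4))
E
```

```text
t 0.1 p [ 0.1375 -0.6094  0.4036] rv [-3.1205 -0.3475 -0.    ] F [0.28 0.35 0.53] op 0.0851 q [-1.47  0.05  1.61  0.    1.48 -0.12]
325.19226210127806 279.2165585728172 210.85109436534518
cam in tool [ 0.073 -0.001  0.031] axis [-0.288  0.     0.958]
shift cm [ 55.34 -46.51   0.46]Traceback (most recent call last):
  File "<stdin>", line 4, in <module>
  File "h.py", line 36, in shift
    T=R.from_matrix(np.array([[np.sin(yaw),np.cos(yaw),0],[-np.cos(yaw),np.sin(yaw),0],[0,0,-1]]))
  File "scipy/spatial/transform/_rotation.pyx", line 1143, in scipy.spatial.transform._rotation.Rotation.from_matrix
ValueError: Non-positive determinant (left-handed or null coordinate frame) in rotation matrix 0: [[-0.90183253  0.43208575  0.        ]
 [-0.43208575 -0.90183253  0.        ]
 [ 0.          0.         -1.        ]].
```

```bash
sed -i 's/T=R.from_matrix.*/T=R.from_matrix(np.array([[-np.sin(yaw),np.cos(yaw),0],[np.cos(yaw),np.sin(yaw),0],[0,0,-1.]]))/' h.py
```

arm_command --plan '[[[51.4,-45.7,0,0,0,-0.228],[51.4,-45.7,0,0,0,-0.228],[51.4,-45.7,0,0,0,-0.228],[51.4,-45.7,0,0,0,-0.228],[51.4,-45.7,0,0,0,-0.228],[51.4,-45.7,0,0,0,-0.228],[51.4,-45.7,0,0,0,-0.228],[51.4,-45.7,0,0,0,-0.228],[51.4,-45.7,0,0,0,-0.228],[51.4,-45.7,0,0,0,-0.228],[51.4,-45.7,0,0,0,-0.228],[51.4,-45.7,0,0,0,-0.228]]]'

```text
t: 1.1
tool_pos: [0.4295, -0.2013, 0.4045]
tool_rot: [3.062, 0.7, 0.0]
contact_force: [0.6, -1.1, 0.8]
opening: 0.0854
grip_force: 0.0
```

```bash
python3 - <<'E'
from h import *
o=state();shift([.539,-.051,.40],np.radians(-64.4))
E
```

```text
t 1.1 p [ 0.4295 -0.2013  0.4045] rv [3.0624e+00 7.0040e-01 1.0000e-04] F [ 0.61 -1.12  0.81] op 0.0854 q [-0.6  -0.32  1.95 -0.    1.51  0.53]
shift cm [16.4  -8.78  0.45]
turn [ 0.0001 -0.      0.0029]
```

arm_command --plan '[[[16.4,-8.8,2,0,0,0],[16.4,-8.8,2,0,0,0],[16.4,-8.8,2,0,0,0],[16.4,-8.8,2,0,0,0],[16.4,-8.8,2,0,0,0],[16.4,-8.8,2,0,0,0],[16.4,-8.8,2,0,0,0]]]'

```text
t: 1.68
tool_pos: [0.5385, -0.0518, 0.3838]
tool_rot: [-3.061, -0.704, 0.003]
contact_force: [-0.2, -1.0, -0.1]
opening: 0.0854
grip_force: 0.0
```

```bash
python3 - <<'E'
from h import *
o=state();i,d=get_image('wrist');cv2.imwrite('pics/w1.png',i);c=calibration('wrist');np.savez('pics/w1.npz',d=d,P=np.array(c['pose']))
a=rect('wrist',.575,-.034,.062,.11,2500,i);b=rect('wrist',.575,-.034,.082,.11,2500,i)
cv2.imwrite('pics/r1.png',cv2.resize(np.hstack([a,b]),(800,400),interpolation=cv2.INTER_AREA));cv2.imwrite('pics/r1a.png',a);cv2.imwrite('pics/r1b.png',b)
E
```

```text
t 1.68 p [ 0.5385 -0.0518  0.3838] rv [-3.0611e+00 -7.0430e-01  3.0000e-03] F [-0.17 -0.98 -0.06] op 0.0854 q [-0.23 -0.13  1.83 -0.    1.45  0.89]
```

View pics/r1.png

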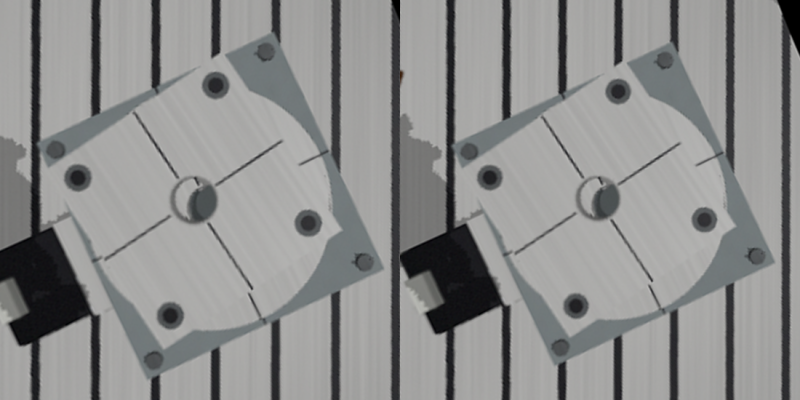

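The rectified wrist view (left at z=62, right at z=82) shows the whole plate and housing. The plate's bore is at (598,198) in the right half and the motor is on the left (the −x side). The drive's bore shows as a dark disc offset to the lower right in the plate's bore.

```bash
cat > meas.py <<'E'
from h import *
from itertools import combinations
C0=np.array([.575,-.034]);H=.11;S=2500
def w(p): p=np.asarray(p,float);return np.stack([C0[0]-H+(p[...,0]+.5)/S,C0[1]+H-(p[...,1]+.5)/S],-1)
def measure(i,v=True):
    # drive: bluish housing top at z=.05
    a=rect('wrist',*C0,.05,H,S,i).astype(int)
    m=((a[...,0]-a[...,2]>8)&(a.sum(2)>210)).astype('u1')
    m=cv2.morphologyEx(m,cv2.MORPH_OPEN,np.ones((7,7)))
    n,l,st,_=cv2.connectedComponentsWithStats(m);keep=np.isin(l,[k for k in range(1,n) if st[k,4]>600])
    pts=np.argwhere(keep)[:,::-1].astype('f4')
    (c,sz,_)=r=cv2.minAreaRect(pts);bx=w(cv2.boxPoints(r));e=bx[1]-bx[0]
    dyaw=np.degrees(np.arctan2(e[1],e[0]))%90;dc=w(c)
    # plate: 4 dark ringed holes at z=.082
    b=rect('wrist',*C0,.082,H,S,i);g=cv2.cvtColor(b,cv2.COLOR_BGR2GRAY)
    n,l,st,ce=cv2.connectedComponentsWithStats((cv2.GaussianBlur(g,(5,5),0)<125).astype('u1'))
    k=[j for j in range(1,n) if 300<st[j,4]<2500 and .75<st[j,2]/st[j,3]<1.33 and st[j,4]>.6*st[j,2]*st[j,3]]
    p=w(ce[k]);best=None
    for q in combinations(range(len(p)),4):
        q=p[list(q)];m0=q.mean(0);d=q-m0;rr=np.hypot(*d.T);an=np.sort(np.degrees(np.arctan2(d[:,1],d[:,0])))
        if rr.min()<.04 or rr.max()>.075: continue
        err=rr.std()*1000+np.std(np.diff(an))
        if best is None or err<best[0]: best=(err,m0,an,rr)
    err,pc,an,rr=best
    pyaw=(np.angle(np.exp(4j*np.radians(an)).mean())/4)
    pyaw=(np.degrees(pyaw)+45)%90
    if v: print('drive',dc.round(4),'yaw',round(dyaw,2),'size mm',np.array(sz)/S*1000,'plate',pc.round(4),'yaw',round(pyaw,2),'holes r',rr.round(4),'err',round(err,2))
    return dc,dyaw,pc,pyaw
def rel(dc,dy,pc,py):
    # drive x to motor (yaw dy+180), report plate in drive frame
    a=np.radians(dy+180);d=pc-dc
    print('plate in drive mm',np.round(1000*np.array([d[0]*np.cos(a)+d[1]*np.sin(a),-d[0]*np.sin(a)+d[1]*np.cos(a)]),2),'skew deg',round((py-dy+45)%90-45,2))
if __name__=='__main__':
    import sys
    state();i,_=get_image('wrist');cv2.imwrite(sys.argv[1],i);rel(*measure(i))
E
python3 - <<'E'
from meas import *
i=cv2.imread('pics/w1.png');rel(*measure(i))
E
```

```text
drive [0.4652 0.0758] yaw 0.0 size mm [0. 0.] plate [ 0.5734 -0.0333] yaw 33.86 holes r [0.0601 0.0601 0.0601 0.0602] err 0.05
plate in drive mm [-108.24  109.13] skew deg 33.86
```

```bash
python3 - <<'E'
from meas import *
a=cv2.imread('pics/r1a.png')
for u,v in((260,80),(170,130),(310,230),(240,240),(200,150),(100,20),(380,350)): print(u,v,a[int(v*1.375),int(u*1.375)])
E
```

```text
260 80 [122 120 113]
170 130 [168 170 170]
310 230 [64 62 60]
240 240 [171 173 173]
200 150 [165 166 167]
100 20 [85 85 85]
380 350 [161 163 163]
```

```bash
sed -i 's/a\[...,0\]-a\[...,2\]>8/a[...,0]-a[...,2]>5/' meas.py; python3 - <<'E'
from meas import *
i=cv2.imread('pics/w1.png');rel(*measure(i))
a=rect('wrist',*C0,.05,H,S,i).astype(int);print(((a[...,0]-a[...,2]>5)&(a.sum(2)>210)).sum())
E
```

```text
drive [ 0.58  -0.038] yaw 25.21 size mm [150.78693848 150.29343262] plate [ 0.5734 -0.0333] yaw 33.86 holes r [0.0601 0.0601 0.0601 0.0602] err 0.05
plate in drive mm [ 3.95 -7.02] skew deg 8.65
29897
```

```bash
cat >> h.py <<'E'
DC=np.array([.580,-.038]);DY=np.radians(205.21)
def dw(x,y):
    "drive mm -> world xy m"
    return DC+np.array([x*np.cos(DY)-y*np.sin(DY),x*np.sin(DY)+y*np.cos(DY)])/1000
def wd(p):
    d=(np.asarray(p)[:2]-DC)*1000;return np.array([d[0]*np.cos(DY)+d[1]*np.sin(DY),-d[0]*np.sin(DY)+d[1]*np.cos(DY)])
YA=np.radians(-64.79);YB=np.radians(25.21)
def go(x,y,z,yaw):
    o=state();print('in drive mm',wd(o['tool_pos']).round(2));shift([*dw(x,y),z],yaw)
E
python3 -c "
from h import *
go(0,-88,.30,YB)"
```

```text
t 1.73 p [ 0.5382 -0.0527  0.3841] rv [-3.062e+00 -7.018e-01  2.200e-03] F [-0.74  0.32 -0.12] op 0.0851 q [-0.24 -0.14  1.83 -0.    1.45  0.89]
in drive mm [44.07 -4.52]
shift cm [ 4.51 -8.3   8.41]
turn [-1.4000e-03  7.0000e-04 -1.5602e+00]
```

arm_command --plan '[[[4.5,-8.3,4,0,0,-1.56],[4.5,-8.3,4,0,0,-1.56],[4.5,-8.3,8,0,0,-1.56],[4.5,-8.3,8,0,0,-1.56],[4.5,-8.3,8,0,0,-1.56],[4.5,-8.3,8,0,0,-1.56],[4.5,-8.3,8,0,0,-1.56],[4.5,-8.3,8,0,0,-1.56],[4.5,-8.3,8,0,0,-1.56],[4.5,-8.3,8,0,0,-1.56],[4.5,-8.3,8,0,0,-1.56],[4.5,-8.3,8,0,0,-1.56]]]' --gripper -0.65

```text
t: 2.73
tool_pos: [0.5424, 0.0399, 0.305]
tool_rot: [1.758, 2.603, -0.0]
contact_force: [-0.4, 0.5, 1.1]
opening: 0.0704
grip_force: 0.0
```

```bash
python3 -c "
from h import *
go(0,-88,.235,YB)"
```

```text
t 2.73 p [0.5424 0.0399 0.305 ] rv [ 1.7581e+00  2.6031e+00 -1.0000e-04] F [-0.45  0.47  1.07] op 0.0704 q [-0.06 -0.06  1.89 -0.    1.3  -0.45]
in drive mm [  0.83 -86.49]
shift cm [0.16 0.07 7.  ]
turn [ 0.0001  0.0004 -0.0573]
```

arm_command --plan '[[[0.15,0.05,2,0,0,-0.0573],[0.15,0.05,4,0,0,-0.0573],[0.15,0.05,6,0,0,-0.0573],[0.15,0.05,7,0,0,-0.0573],[0.15,0.05,7,0,0,-0.0573]]]'

```text
t: 3.15
tool_pos: [0.5412, 0.042, 0.2319]
tool_rot: [-1.688, -2.644, 0.004]
contact_force: [-0.7, -0.3, -0.8]
opening: 0.0706
grip_force: 0.0
```

```bash
python3 -c "
from h import *
go(0,-70,.235,YB)"
```

```text
t 3.15 p [0.5412 0.042  0.2319] rv [-1.688  -2.644   0.0044] F [-0.75 -0.3  -0.82] op 0.0706 q [-0.06  0.03  1.94 -0.    1.18 -0.49]
in drive mm [  1.06 -88.88]
shift cm [-1.89  0.12 -0.31]
turn [-0.0049 -0.0024 -0.0056]
```

arm_command --plan '[[[-0.3,0,-0.2,0,0,0],[-0.55,0.05,-0.2,0,0,0],[-0.7,0.1,-0.2,0,0,0],[-0.8,0.1,-0.2,0,0,0],[-0.9,0.1,-0.2,0,0,0],[-1.0,0.1,-0.2,0,0,0],[-1.1,0.1,-0.2,0,0,0],[-1.2,0.1,-0.2,0,0,0],[-1.3,0.1,-0.2,0,0,0],[-1.4,0.1,-0.2,0,0,0]]]'

```text
t: 3.98
tool_pos: [0.5502, 0.0317, 0.238]
tool_rot: [1.686, 2.649, 0.006]
contact_force: [0.1, 5.0, 3.4]
opening: 0.0708
grip_force: 2.7
```

```bash
python3 -c "
from h import *
go(0,-70,.234,YB)"
```

```text
t 3.98 p [0.5502 0.0317 0.238 ] rv [1.6864 2.6494 0.0057] F [0.14 4.97 3.38] op 0.0708 q [-0.08  0.04  1.92  0.    1.18 -0.52]
in drive mm [ -2.7  -75.79]
shift cm [-0.58 -0.27  0.4 ]
turn [ 0.0036 -0.0011 -0.0029]
```

arm_command --plan '[[[-0.1,0,0,0,0,0],[-0.2,0,0,0,0,0],[-0.3,0,0,0,0,0],[-0.4,0,0,0,0,0],[-0.45,0,0,0,0,0],[-0.45,0,0,0,0,0]]]'

```text
t: 4.48
tool_pos: [0.552, 0.0275, 0.2378]
tool_rot: [1.687, 2.649, 0.005]
contact_force: [0.5, 4.9, 3.4]
opening: 0.0703
grip_force: 2.2
```

```bash
python3 -c "
from h import *
go(0,-70,.234,YB)"
```

```text
t 4.48 p [0.552  0.0275 0.2378] rv [1.6866 2.6495 0.0046] F [0.47 4.91 3.4 ] op 0.0703 q [-0.09  0.05  1.91  0.    1.18 -0.52]
in drive mm [ -2.53 -71.19]
shift cm [-0.12 -0.25  0.38]
turn [ 0.0029 -0.0009 -0.003 ]
```

arm_command --plan '[[[1.0,0,0,0,0,0],[1.5,0,-3,0,0,0],[1.5,0,-7,0,0,0],[1.5,0,-11,0,0,0],[1.5,0,-14,0,0,0]]]'

```text
t: 4.9
tool_pos: [0.5448, 0.0407, 0.3799]
tool_rot: [1.686, 2.647, 0.001]
contact_force: [1.3, 0.2, 0.5]
opening: 0.0704
grip_force: 0.0
```

```bash
python3 -c "
from h import *
go(44,0,.384,YA)"
```

```text
t 4.9 p [0.5448 0.0407 0.3799] rv [1.6862e+00 2.6474e+00 7.0000e-04] F [1.29 0.22 0.53] op 0.0704 q [-0.06 -0.12  1.82 -0.    1.44 -0.5 ]
in drive mm [ -1.72 -86.21]
shift cm [-8.64 -4.54 -0.4 ]
turn [3.1000e-03 2.0000e-04 1.5673e+00]
```

arm_command --plan '[[[-8.6,-4.5,0,0,0,1.567],[-8.6,-4.5,0,0,0,1.567],[-8.6,-4.5,0,0,0,1.567],[-8.6,-4.5,0,0,0,1.567],[-8.6,-4.5,0,0,0,1.567],[-8.6,-4.5,0,0,0,1.567],[-8.6,-4.5,0,0,0,1.567],[-8.6,-4.5,0,0,0,1.567],[-8.6,-4.5,0,0,0,1.567],[-8.6,-4.5,0,0,0,1.567],[-8.6,-4.5,0,0,0,1.567],[-8.6,-4.5,0,0,0,1.567]]]'

```text
t: 5.9
tool_pos: [0.5403, -0.0563, 0.3764]
tool_rot: [3.043, 0.778, -0.001]
contact_force: [-0.1, -0.8, -0.0]
opening: 0.0703
grip_force: 0.0
```

arm_command --plan '[[[0,0,0,0,0,0.067],[0,0,0,0,0,0.067],[0,0,0,0,0,0.067]]]'

```text
t: 6.15
tool_pos: [0.5404, -0.0564, 0.3764]
tool_rot: [3.065, 0.689, -0.001]
contact_force: [-0.4, -0.7, -0.3]
opening: 0.0708
grip_force: 0.0
```

```bash
python3 meas.py pics/w2.png; python3 -c "
from h import *
go(88,0,.25,YA)"
```

```text
t 6.15 p [ 0.5404 -0.0564  0.3764] rv [ 3.0649e+00  6.8860e-01 -1.0000e-03] F [-0.38 -0.71 -0.35] op 0.0708 q [-0.24 -0.12  1.83 -0.    1.43  0.89]
drive [ 0.58   -0.0369] yaw 25.1 size mm [150.65552979 150.54428711] plate [ 0.5738 -0.0393] yaw 30.64 holes r [0.0601 0.0601 0.0601 0.0601] err 0.02
plate in drive mm [ 6.65 -0.47] skew deg 5.53
t 6.2 p [ 0.5404 -0.0564  0.3765] rv [ 3.065e+00  6.884e-01 -8.000e-04] F [-0.02  1.01  0.35] op 0.0706 q [-0.24 -0.12  1.83 -0.    1.43  0.89]
in drive mm [43.65 -0.16]
shift cm [-4.430e+00  1.000e-02  1.265e+01]
turn [0.0001 0.0006 0.0019]
```

arm_command --plan '[[[-3,0,2,0,0,0],[-4.4,0,5,0,0,0],[-4.4,0,9,0,0,0],[-4.4,0,12,0,0,0],[-4.4,0,13.5,0,0,0],[-4.2,0,13.9,0,0,0],[-3.9,0,14,0,0,0],[-3.6,0,14,0,0,0],[-3.4,0,14,0,0,0],[-3.3,0,14,0,0,0]]]'

```text
t: 7.03
tool_pos: [0.5117, -0.0708, 0.2386]
tool_rot: [3.064, 0.687, 0.002]
contact_force: [-3.8, -2.0, 2.3]
opening: 0.0701
grip_force: 2.0
```

```bash
python3 -c "
from h import *
go(66.5,0,.236,YA)"
```

```text
t 7.03 p [ 0.5117 -0.0708  0.2386] rv [3.0635e+00 6.8710e-01 2.0000e-03] F [-3.81 -2.03  2.27] op 0.0701 q [-0.28 -0.04  2.   -0.    1.18  0.85]
in drive mm [75.75  0.63]
shift cm [ 0.93 -0.06  0.26]
turn [ 0.0022 -0.0008  0.0013]
```

arm_command --plan '[[[0.1,0,0,0,0,0],[0.2,0,0,0,0,0],[0.3,0,0,0,0,0],[0.4,0,0,0,0,0],[0.5,0,0,0,0,0],[0.6,0,0,0,0,0],[0.7,0,0,0,0,0],[0.8,0,0,0,0,0],[0.9,0,0,0,0,0],[0.95,0,0,0,0,0],[0.95,0,0,0,0,0]]]'

```text
t: 7.95
tool_pos: [0.519, -0.0665, 0.237]
tool_rot: [-3.065, -0.687, 0.003]
contact_force: [-5.1, -0.5, 2.5]
opening: 0.0702
grip_force: 2.3
```

arm_command --plan '[[[-1.0,0,0,0,0,0],[-1.5,0,-4,0,0,0],[-1.8,0,-8,0,0,0],[-2.2,0,-12,0,0,0],[-2.2,0,-14,0,0,0],[-2.2,0,-14,0,0,0]]]'

```text
t: 8.45
tool_pos: [0.5005, -0.0766, 0.3846]
tool_rot: [3.059, 0.684, 0.02]
contact_force: [0.1, -0.3, -1.1]
opening: 0.0704
grip_force: 0.0
```

```bash
python3 meas.py pics/w3.png; python3 -c "
from h import *
go(0,-76,.28,YB)"
```

```text
t 8.45 p [ 0.5005 -0.0766  0.3846] rv [3.0595 0.6836 0.0198] F [ 0.12 -0.3  -1.08] op 0.0704 q [-0.3  -0.23  1.91  0.    1.45  0.83]
drive [ 0.5777 -0.0363] yaw 24.99 size mm [149.03809814 148.69311523] plate [ 0.5772 -0.0377] yaw 26.93 holes r [0.0592 0.0592 0.0592 0.0592] err 0.04
plate in drive mm [1.07 1.07] skew deg 1.94
t 8.5 p [ 0.4999 -0.0764  0.3811] rv [3.0619 0.6842 0.0127] F [-1.09  0.66 -0.6 ] op 0.0702 q [-0.3  -0.23  1.91  0.    1.44  0.83]
in drive mm [88.82  0.68]
shift cm [ 8.81 -7.73 10.13]
turn [ 1.0100e-02 -9.0000e-04 -1.5711e+00]
```

arm_command --plan '[[[4.2,-0.1,0,0,0,0],[4.2,-0.1,0,0,0,0],[4.2,-0.1,0,0,0,0],[4.2,-0.1,0,0,0,0],[4.2,-0.1,0,0,0,0]]]'

```text
t: 8.92
tool_pos: [0.5365, -0.0574, 0.376]
tool_rot: [-3.065, -0.685, 0.002]
contact_force: [0.7, -0.4, -0.2]
opening: 0.0701
grip_force: 0.0
```

```bash
python3 meas.py pics/w4.png; python3 -c "
from meas import *
i=cv2.imread('pics/w4.png');b=rect('wrist',*C0,.082,.02,20000,i) if 0 else rect('wrist',.578,-.037,.082,.09,4000,i)
cv2.imwrite('pics/r4.png',b[60:660,0:720])
go(88,0,.25,YA)"
```

```text
t 8.92 p [ 0.5365 -0.0574  0.376 ] rv [-3.0655e+00 -6.8530e-01  1.6000e-03] F [ 0.71 -0.36 -0.21] op 0.0701 q [-0.24 -0.13  1.84 -0.    1.43  0.89]
drive [ 0.5803 -0.0371] yaw 25.17 size mm [151.02840576 150.37163086] plate [ 0.5797 -0.0385] yaw 26.95 holes r [0.0601 0.0601 0.0602 0.0602] err 0.07
plate in drive mm [1.15 0.98] skew deg 1.78
t 8.97 p [ 0.5365 -0.0575  0.3764] rv [-3.0659e+00 -6.8500e-01  4.0000e-04] F [ 0.39 -0.35 -0.4 ] op 0.0705 q [-0.24 -0.13  1.84 -0.    1.43  0.89]
in drive mm [47.68 -0.91]
shift cm [-4.03  0.09 12.64]
turn [-0.0001  0.0003 -0.0003]
```

View pics/r4.png

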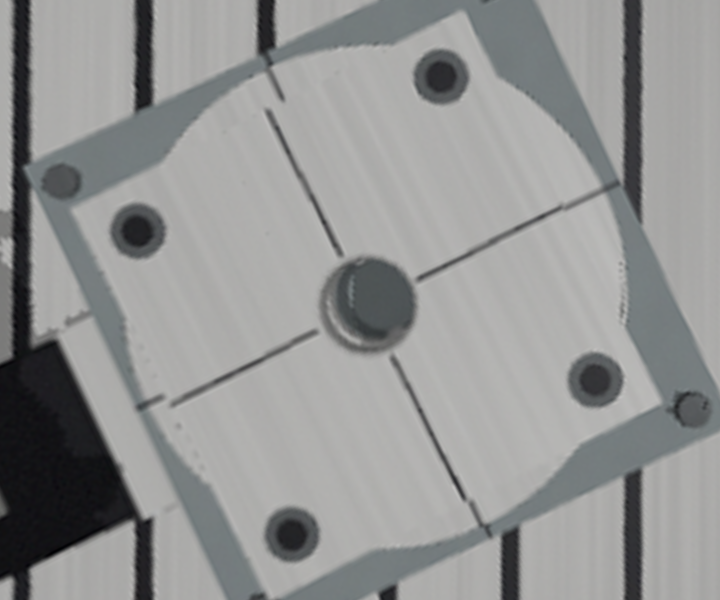

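Rectified view: the plate lies nearly in line with the scribed lines, with its bore at (368,303). By measurement it is (1.15, 0.98) mm off and 1.8° skew. One more tap from the motor side and one from the +y side should finish it.

arm_command --plan '[[[-3.2,0.1,2,0,0,0],[-3.2,0.1,6,0,0,0],[-3.2,0.1,10,0,0,0],[-3.2,0.1,13,0,0,0],[-3.2,0.1,13.9,0,0,0],[-2.9,0.1,13.9,0,0,0],[-2.6,0.1,13.9,0,0,0],[-2.3,0.1,13.9,0,0,0],[-2.1,0.1,13.9,0,0,0],[-2.0,0.1,13.9,0,0,0],[-1.9,0.1,13.9,0,0,0],[-1.9,0.1,13.9,0,0,0]]]'

```text
t: 9.97
tool_pos: [0.5207, -0.0664, 0.2394]
tool_rot: [3.064, 0.687, 0.0]
contact_force: [-4.7, -1.0, 1.8]
opening: 0.0706
grip_force: 2.3
```

```bash
python3 -c "
from h import *
go(64.7,0,.237,YA)"
```

```text
t 9.97 p [ 0.5207 -0.0664  0.2394] rv [3.0643 0.6868 0.    ] F [-4.69 -0.95  1.76] op 0.0706 q [-0.27 -0.02  1.98 -0.    1.18  0.86]
in drive mm [65.7   0.45]
shift cm [ 0.1  -0.05  0.24]
turn [0.0012 0.0002 0.001 ]
```

arm_command --plan '[[[0.05,0,0,0,0,0],[0.1,0,0,0,0,0],[0.1,0,0,0,0,0],[-0.6,0,0,0,0,0],[-1.0,0,-4,0,0,0],[0,0,-8,0,0,0],[1.5,0,-12,0,0,0],[1.8,0,-13.8,0,0,0],[1.8,0,-13.8,0,0,0],[1.8,0,-13.8,0,0,0],[1.8,0,-13.8,0,0,0]]]'

```text
t: 10.88
tool_pos: [0.5361, -0.0585, 0.3749]
tool_rot: [-3.065, -0.686, 0.001]
contact_force: [-1.1, -0.7, -0.9]
opening: 0.0707
grip_force: 0.0
```

```bash
python3 meas.py pics/w5.png; python3 -c "
from h import *
go(0,80,.28,YB)"
```

```text
t 10.88 p [ 0.5361 -0.0585  0.3749] rv [-3.0654e+00 -6.8550e-01  6.0000e-04] F [-1.08 -0.69 -0.94] op 0.0707 q [-0.25 -0.13  1.84  0.    1.43  0.88]
drive [ 0.5793 -0.0368] yaw 25.12 size mm [149.99519043 149.9890625 ] plate [ 0.5803 -0.0377] yaw 25.64 holes r [0.0598 0.0599 0.0598 0.0598] err 0.08
plate in drive mm [-0.53  1.26] skew deg 0.51
t 10.93 p [ 0.5359 -0.0585  0.374 ] rv [-3.0647 -0.6851  0.0033] F [-0.53 -0.6  -0.81] op 0.0706 q [-0.25 -0.13  1.84  0.    1.43  0.88]
in drive mm [48.63 -0.19]
shift cm [4.88 8.03 9.37]
turn [-2.7000e-03  1.0000e-04 -1.5709e+00]
```

```bash
sed -i 's/DC=np.array(\[.580,-.038\])/DC=np.array([.580,-.037])/' h.py; python3 -c "
from h import *
go(0,80,.28,YB)"
```

```text
t 10.93 p [ 0.5359 -0.0585  0.374 ] rv [-3.0647 -0.6851  0.0033] F [-0.53 -0.6  -0.81] op 0.0706 q [-0.25 -0.13  1.84  0.    1.43  0.88]
in drive mm [49.06  0.71]
shift cm [4.92 7.94 9.37]
turn [-2.7000e-03  1.0000e-04 -1.5709e+00]
```

arm_command --plan '[[[4.9,8.1,0,0,0,-1.571],[4.9,8.1,0,0,0,-1.571],[4.9,8.1,0,0,0,-1.571],[4.9,8.1,0,0,0,-1.571],[4.9,8.1,2,0,0,-1.571],[4.9,8.1,4,0,0,-1.571],[4.9,8.1,6,0,0,-1.571],[4.9,8.1,8,0,0,-1.571],[4.9,8.1,8,0,0,-1.571],[4.9,8.1,8,0,0,-1.571],[4.9,8.1,8,0,0,-1.571],[4.9,8.1,8,0,0,-1.571]]]'

```text
t: 11.93
tool_pos: [0.6144, -0.1109, 0.2929]
tool_rot: [-1.766, -2.593, 0.002]
contact_force: [-0.5, -0.5, 0.3]
opening: 0.0704
grip_force: 0.0
```

```bash
python3 -c "
from h import *
go(0,80,.237,YB)"
```

```text
t 11.93 p [ 0.6144 -0.1109  0.2929] rv [-1.7660e+00 -2.5932e+00  1.8000e-03] F [-0.53 -0.48  0.29] op 0.0704 q [-0.3   0.14  1.71  0.    1.29 -0.67]
in drive mm [ 0.38 81.54]
shift cm [0.14 0.05 5.59]
turn [-0.0032 -0.0029 -0.0649]
```

arm_command --plan '[[[0.1,0.05,2.5,0,0,-0.065],[0.1,0.05,5,0,0,-0.065],[0.1,0.05,5.6,0,0,-0.065],[0.4,0.05,5.6,0,0,-0.065],[0.7,0.05,5.6,0,0,-0.065],[1.0,0.05,5.6,0,0,-0.065],[1.2,0.05,5.6,0,0,-0.065],[1.3,0.05,5.6,0,0,-0.065],[1.4,0.05,5.6,0,0,-0.065],[1.45,0.05,5.6,0,0,-0.065],[1.45,0.05,5.6,0,0,-0.065]]]'

```text
t: 12.85
tool_pos: [0.6111, -0.0976, 0.2409]
tool_rot: [1.689, 2.646, 0.0]
contact_force: [1.2, -2.3, 2.3]
opening: 0.0706
grip_force: 1.2
```

```bash
python3 -c "
from h import *
go(0,65.3,.237,YB)"
```

```text
t 12.85 p [ 0.6111 -0.0976  0.2409] rv [1.6888 2.6458 0.    ] F [ 1.21 -2.29  2.34] op 0.0706 q [-0.28  0.19  1.75 -0.    1.2  -0.71]
in drive mm [-2.37 68.09]
shift cm [ 0.28 -0.24  0.39]
turn [ 0.0015  0.0024 -0.0054]
```

arm_command --plan '[[[0.05,0,0,0,0,0],[0.1,0,0,0,0,0],[0.15,0,0,0,0,0],[0.2,0,0,0,0,0],[0.2,0,0,0,0,0]]]'

```text
t: 13.27
tool_pos: [0.6103, -0.0963, 0.2408]
tool_rot: [1.689, 2.645, -0.002]
contact_force: [1.1, -5.6, 3.5]
opening: 0.0702
grip_force: 2.7
```

```bash
python3 -c "
from h import *
go(0,65.3,.237,YB)"
```

```text
t 13.27 p [ 0.6103 -0.0963  0.2408] rv [ 1.6891e+00  2.6454e+00 -1.8000e-03] F [ 1.13 -5.57  3.55] op 0.0702 q [-0.28  0.19  1.75 -0.    1.2  -0.71]
in drive mm [-2.11 66.56]
shift cm [ 0.13 -0.21  0.38]
turn [ 0.0006  0.0031 -0.0057]
```

arm_command --plan '[[[0.05,0,0,0,0,0],[0.05,0,0,0,0,0],[-0.6,0,0,0,0,0],[-1.0,0,-4,0,0,0],[0,0,-8,0,0,0],[1.5,0,-12,0,0,0],[2.2,0,-13.6,0,0,0],[2.2,0,-13.6,0,0,0],[2.2,0,-13.6,0,0,0],[2.2,0,-13.6,0,0,0],[2.2,0,-13.6,0,0,0]]]'

```text
t: 14.18
tool_pos: [0.6, -0.0756, 0.3727]
tool_rot: [-1.688, -2.643, 0.002]
contact_force: [-0.1, 0.3, -1.1]
opening: 0.0703
grip_force: 0.0
```

```bash
python3 meas.py pics/w6.png; python3 meas.py pics/w7.png; python3 -c "
from h import *
c=calibration('top');state()
shift([.464,-.252,.38],YB)"
```

```text
t 14.18 p [ 0.6    -0.0756  0.3727] rv [-1.6885e+00 -2.6434e+00  2.1000e-03] F [-0.06  0.31 -1.11] op 0.0703 q [-0.25  0.03  1.69  0.    1.43 -0.68]
drive [ 0.5803 -0.0371] yaw 25.04 size mm [150.85043945 150.47716064] plate [ 0.5807 -0.0366] yaw 24.95 holes r [0.06   0.0601 0.0601 0.06  ] err 0.11
plate in drive mm [-0.57 -0.26] skew deg -0.08
t 14.23 p [ 0.6001 -0.0757  0.3728] rv [-1.6888e+00 -2.6435e+00  2.1000e-03] F [-0.3  -0.68  0.04] op 0.0704 q [-0.25  0.03  1.69  0.    1.43 -0.68]
drive [ 0.5806 -0.0371] yaw 25.17 size mm [150.70760498 150.57674561] plate [ 0.5809 -0.0366] yaw 24.97 holes r [0.0601 0.0602 0.0601 0.06  ] err 0.1
plate in drive mm [-0.41 -0.28] skew deg -0.2
t 14.28 p [ 0.6002 -0.0757  0.3731] rv [-1.6890e+00 -2.6439e+00  1.8000e-03] F [-0.24  0.21  0.21] op 0.0705 q [-0.25  0.03  1.69  0.    1.43 -0.68]
shift cm [-10.27 -19.77  -0.66]
turn [-0.0032 -0.0029 -0.0062]
```

arm_command --plan '[[[-14.1,-19.8,0,0,0,0],[-14.1,-19.8,0,0,0,0],[-14.1,-19.8,0,0,0,0],[-14.1,-19.8,0,0,0,0],[-14.1,-19.8,0,0,0,0],[-14.1,-19.8,0,0,0,0],[-14.1,-19.8,0,0,0,0],[-14.1,-19.8,0,0,0,0],[-14.1,-19.8,0,0,0,0],[-14.1,-19.8,0,0,0,0],[-14.1,-19.8,0,0,0,0]]]'

```text
t: 15.2
tool_pos: [0.4809, -0.2856, 0.3753]
tool_rot: [-1.688, -2.649, -0.001]
contact_force: [-1.3, -0.3, 0.5]
opening: 0.0704
grip_force: 0.0
```

```bash
python3 - <<'E'
from h import *
state();i,d=get_image('wrist');cv2.imwrite('pics/w8.png',i)
b=rect('wrist',.464,-.252,.084,.06,6000,i)
g=cv2.cvtColor(b,cv2.COLOR_BGR2GRAY)
cs=cv2.HoughCircles(cv2.medianBlur(g,5),cv2.HOUGH_GRADIENT_ALT,1.5,40,param1=150,param2=.6,minRadius=70,maxRadius=120)
print(cs)
if cs is not None:
    for u,v,r in cs[0]: print('world',.464-.06+u/6000,-.252+.06-v/6000,'r mm',r/6); cv2.circle(b,(int(u),int(v)),int(r),(0,0,255),1)
cv2.imwrite('pics/r8.png',cv2.resize(b,(560,560)))
E
```

```text
t 15.2 p [ 0.4809 -0.2856  0.3753] rv [-1.6877e+00 -2.6490e+00 -6.0000e-04] F [-1.25 -0.32  0.53] op 0.0704 q [-0.67 -0.08  1.8   0.    1.43 -1.11]
None
```

View pics/r8.png

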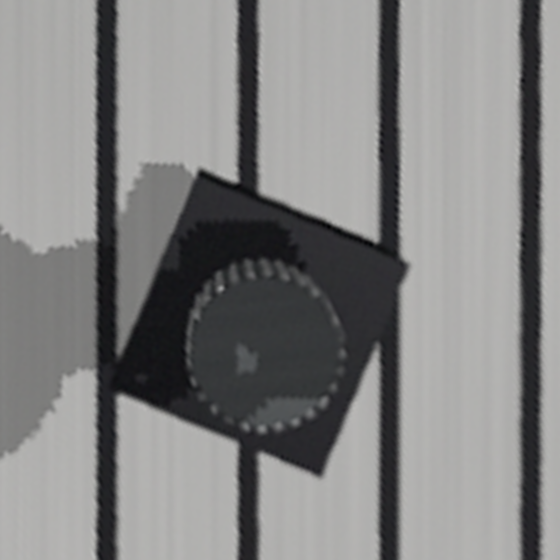

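The rectified view at z=84 shows the plug's knurled head as a disc around (267,354), with its side visible at the top, in the black stand centred near (261,324). I'll refine the head's centre with depth.

```bash
python3 - <<'E'
from h import *
c=calibration('wrist');i,d=get_image('wrist');P=np.array(c['pose'])
v,u=np.mgrid[:420,:560];x=(u-c['cx'])/c['fx'];y=(v-c['cy'])/c['fy'];r=np.hypot(x,y);k=np.tan(r)/np.maximum(r,1e-9)
pc=np.stack([x*k*d,-y*k*d,-d],-1)@P[:3,:3].T+P[:3,3]
m=(d>0)&(np.hypot(pc[...,0]-.4612,pc[...,1]+.268)<.03)
z=pc[m][:,2];print(np.histogram(z,bins=np.arange(.04,.1,.004)))
top=np.median(z[(z>.078)&(z<.092)]);t=m&(abs(pc[...,2]-top)<.003);q=pc[t][:,:2].astype('f4')*1000
print(top,len(q),q.mean(0),cv2.minEnclosingCircle(q),q.min(0),q.max(0))
(cx,cy),_=cv2.minEnclosingCircle(q)
shift([cx/1000,cy/1000,.227],YB)
E
```

```text
(array([   6,    8, 1742,   16,   17,   16,   18,   25,   20,   26,  700,
        566,    0,    0]), array([0.04 , 0.044, 0.048, 0.052, 0.056, 0.06 , 0.064, 0.068, 0.072,
       0.076, 0.08 , 0.084, 0.088, 0.092, 0.096]))
0.08388942240404301 1258 [ 460.7648  -266.93002] ((460.8661804199219, -267.3229064941406), 17.088655471801758) [ 444.15155 -283.78247] [ 477.7621  -250.76303]
shift cm [ 2.51 -1.03 14.86]
turn [-0.     -0.0003 -0.0038]
```

arm_command --plan '[[[2.5,-1.0,1,0,0,0],[2.5,-1.0,5,0,0,0],[2.5,-1.0,9,0,0,0],[2.5,-1.0,12,0,0,0],[2.5,-1.0,13.5,0,0,0],[2.5,-1.0,14,0,0,0],[2.5,-1.0,14,0,0,0]]]'

```text
t: 15.88
tool_pos: [0.4605, -0.2674, 0.2342]
tool_rot: [-1.688, -2.646, -0.001]
contact_force: [-0.5, -0.6, 0.6]
opening: 0.0706
grip_force: 0.0
```

```bash
python3 -c "
from h import *
state();shift([.4609,-.2671,.227],YB)"
```

```text
t 15.88 p [ 0.4605 -0.2674  0.2342] rv [-1.6877e+00 -2.6460e+00 -5.0000e-04] F [-0.49 -0.58  0.56] op 0.0706 q [-0.67  0.01  1.96  0.    1.18 -1.1 ]
shift cm [0.01 0.05 0.72]
turn [-0.0014 -0.0029 -0.0048]
```

Now close on the head.

arm_command --plan '[[[0,0.05,0.6,0,0,0],[0,0.05,0.6,0,0,0],[0,0.05,0.6,0,0,0],[0,0.05,0.6,0,0,0],[0,0.05,0.6,0,0,0],[0,0.05,0.6,0,0,0],[0,0.05,0.6,0,0,0],[0,0.05,0.6,0,0,0]]]' --gripper 1 --force 60

```text
t: 16.55
tool_pos: [0.4618, -0.2685, 0.2314]
tool_rot: [1.689, 2.645, -0.0]
contact_force: [-0.1, 1.2, 6.1]
opening: 0.0316
grip_force: 59.9
```

```bash
python3 -c "
from h import *
o=state();print(o['grip_force'],o['wrist_torque'])"
```

```text
t 16.55 p [ 0.4618 -0.2685  0.2314] rv [ 1.6891e+00  2.6453e+00 -2.0000e-04] F [-0.07  1.15  6.13] op 0.0316 q [-0.67  0.01  1.96  0.    1.17 -1.1 ]
59.89886820316315 [ 0.10440717  0.02280707 -0.02192661]
```

arm_command --plan '[[[0,0,-0.5,0,0,0],[0,0,-1.5,0,0,0],[0,0,-3,0,0,0],[0,0,-5,0,0,0],[0,0,-7,0,0,0],[0,0,-9,0,0,0],[0,0,-10,0,0,0],[0,0,-10,0,0,0],[0,0,-10,0,0,0]]]'

```text
t: 17.3
tool_pos: [0.4609, -0.268, 0.3297]
tool_rot: [1.691, 2.648, -0.0]
contact_force: [-0.2, -0.0, -3.2]
opening: 0.0314
grip_force: 60.0
```

```bash
python3 - <<'E'
from h import *
o=state();c=calibration('wrist');i,d=get_image('wrist');cv2.imwrite('pics/w9.png',i)
r=R.from_rotvec(o['tool_rot']).as_matrix();P=np.array(c['pose'])
v,u=np.mgrid[:420,:560];x=(u-c['cx'])/c['fx'];y=(v-c['cy'])/c['fy'];rr=np.hypot(x,y);k=np.tan(rr)/np.maximum(rr,1e-9)
pc=((np.stack([x*k*d,-y*k*d,-d],-1)@P[:3,:3].T+P[:3,3])-o['tool_pos'])@r
m=(d>0)&(abs(pc[...,1])<.015)&(abs(pc[...,0])<.03)
z=pc[m][:,2];print(*[(round(b,3),n) for n,b in zip(*np.histogram(z,bins=np.arange(.13,.24,.005)))])
t=m&(abs(pc[...,2]-.1474)<.004);q=pc[t]*1000;print(len(q),np.percentile(q,[1,50,99],axis=0).round(1))
shift([.5806,-.0369,.331],YB)
E
```

```text
t 17.3 p [ 0.4609 -0.268   0.3297] rv [ 1.6907  2.6477 -0.    ] F [-0.2  -0.02 -3.25] op 0.0314 q [-0.67 -0.11  1.9  -0.    1.35 -1.1 ]
(np.float64(0.13), np.int64(0)) (np.float64(0.135), np.int64(0)) (np.float64(0.14), np.int64(0)) (np.float64(0.145), np.int64(3997)) (np.float64(0.15), np.int64(367)) (np.float64(0.155), np.int64(302)) (np.float64(0.16), np.int64(289)) (np.float64(0.165), np.int64(259)) (np.float64(0.17), np.int64(237)) (np.float64(0.175), np.int64(155)) (np.float64(0.18), np.int64(6)) (np.float64(0.185), np.int64(0)) (np.float64(0.19), np.int64(6)) (np.float64(0.195), np.int64(85)) (np.float64(0.2), np.int64(97)) (np.float64(0.205), np.int64(101)) (np.float64(0.21), np.int64(96)) (np.float64(0.215), np.int64(82)) (np.float64(0.22), np.int64(25)) (np.float64(0.225), np.int64(0)) (np.float64(0.23), np.int64(0))
4121 [[-12.9 -14.4 146.3]
 [  4.   -0.  147.6]
 [ 17.8  14.5 150.9]]
shift cm [15.9  20.59 -0.24]
turn [-0.0009 -0.0018 -0.0057]
```

View pics/w9.png

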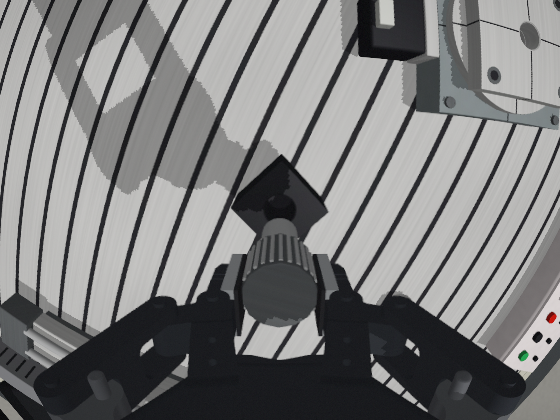

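The plug is held upright at (280,290) and clear of its stand at (280,205). Next I'll fit the axis offset in the tool frame.

```bash
cat > plug.py <<'E'
from h import *
from scipy.optimize import least_squares
def axis():
    o=get_obs();c=calibration('wrist');i,d=get_image('wrist')
    r=R.from_rotvec(o['tool_rot']).as_matrix();P=np.array(c['pose'])
    v,u=np.mgrid[:420,:560];x=(u-c['cx'])/c['fx'];y=(v-c['cy'])/c['fy'];rr=np.hypot(x,y);k=np.tan(rr)/np.maximum(rr,1e-9)
    pc=((np.stack([x*k*d,-y*k*d,-d],-1)@P[:3,:3].T+P[:3,3])-o['tool_pos'])@r*1000
    m=(d>0)&(abs(pc[...,1])<14)&(abs(pc[...,0])<30)
    q=pc[m&(abs(pc[...,2]-147.2)<1.3)];print('top x range',q[:,0].min().round(1),q[:,0].max().round(1),'n',len(q))
    def fit(lo,hi,rad):
        s=pc[m&(pc[...,2]>lo)&(pc[...,2]<hi)];g=least_squares(lambda a:np.hypot(s[:,0]-a[0],s[:,1]-a[1])-rad,[0,0],loss='soft_l1')
        print(lo,hi,len(s),'axis xy mm',g.x.round(2),'rms',np.sqrt(np.mean(g.fun**2)).round(2))
    fit(152,165,16.5);fit(165,178,16.5);fit(196,206,11);fit(206,217,11)
if __name__=='__main__': axis()
E
python3 plug.py
```

```text
top x range -14.2 18.8 n 3496
152 165 765 axis xy mm [1.56 0.06] rms 0.5
165 178 570 axis xy mm [1.68 0.14] rms 0.46
196 206 199 axis xy mm [1.57 0.13] rms 0.21
206 217 201 axis xy mm [1.63 0.17] rms 0.17
```

arm_command --plan '[[[15.7,20.6,0,0,0,-0.005],[15.7,20.6,0,0,0,-0.005],[15.7,20.6,0,0,0,-0.005],[15.7,20.6,0,0,0,-0.005],[15.7,20.6,0,0,0,-0.005],[15.7,20.6,0,0,0,-0.005],[15.7,20.6,0,0,0,-0.005],[15.7,20.6,0,0,0,-0.005],[15.7,20.6,0,0,0,-0.005],[15.7,20.6,0,0,0,-0.005],[15.7,20.6,0,0,0,-0.005]]]'

```text
t: 18.32
tool_pos: [0.5813, -0.0402, 0.329]
tool_rot: [-1.686, -2.65, 0.001]
contact_force: [-0.3, 0.1, -2.6]
opening: 0.0315
grip_force: 60.7
```

```bash
python3 plug.py; python3 -c "
from h import *
state();shift([.5813,-.0383,.31],YB)"
```

```text
top x range -14.4 18.8 n 3492
152 165 752 axis xy mm [1.56 0.04] rms 0.48
165 178 573 axis xy mm [1.7  0.17] rms 0.47
196 206 193 axis xy mm [1.59 0.12] rms 0.2
206 217 204 axis xy mm [1.65 0.12] rms 0.18
t 18.37 p [ 0.5814 -0.0403  0.3293] rv [-1.6865e+00 -2.6498e+00  9.0000e-04] F [ 0.1   0.59 -3.13] op 0.031 q [-0.2   0.01  1.78 -0.    1.35 -0.63]
shift cm [0.19 0.08 1.93]
turn [-0.0008 -0.0002 -0.0028]
```

arm_command --plan '[[[0.19,0.08,0.5,0,0,0],[0.19,0.08,1,0,0,0],[0.19,0.08,1.5,0,0,0],[0.19,0.08,1.7,0,0,0],[0.19,0.08,1.7,0,0,0],[0.19,0.08,1.7,0,0,0]]]'

```text
t: 18.87
tool_pos: [0.5817, -0.0369, 0.3123]
tool_rot: [-1.684, -2.651, 0.0]
contact_force: [-0.6, -0.3, -2.2]
opening: 0.0317
grip_force: 60.7
```

```bash
python3 -c "
from h import *
state();shift([.5813,-.0383,.31],YB)
i,_=get_image('wrist');cv2.imwrite('pics/w10.png',cv2.resize(i[150:350,180:380],None,fx=3,fy=3,interpolation=cv2.INTER_CUBIC))"
```

```text
t 18.87 p [ 0.5817 -0.0369  0.3123] rv [-1.6837e+00 -2.6515e+00  4.0000e-04] F [-0.6  -0.3  -2.19] op 0.0317 q [-0.19  0.03  1.8   0.    1.32 -0.63]
shift cm [-0.11 -0.1   0.23]
turn [-0.0006 -0.0004 -0.0007]
```

View pics/w10.png

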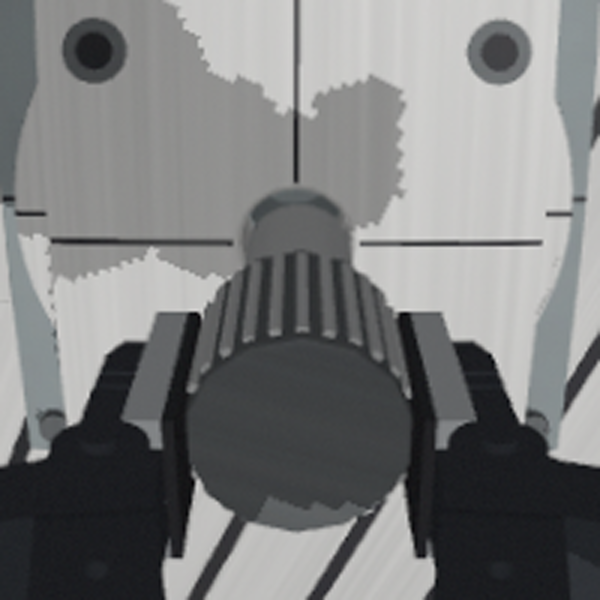

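The shank (columns 247–351) stands over the plate's bore (rim 247–348), in line with the centre line at column 297. Next I'll feel it down.

arm_command --plan '[[[-0.06,-0.05,0.2,0,0,0],[-0.06,-0.05,0.4,0,0,0],[-0.06,-0.05,0.55,0,0,0],[-0.06,-0.05,0.7,0,0,0],[-0.06,-0.05,0.8,0,0,0],[-0.06,-0.05,0.9,0,0,0]]]'

```text
t: 19.42
tool_pos: [0.5816, -0.0376, 0.3035]
tool_rot: [-1.684, -2.652, 0.0]
contact_force: [0.4, 0.3, -2.4]
opening: 0.0314
grip_force: 60.7
```

```bash
python3 -c "
from h import *
state();shift([.5813,-.0383,.31],YB)"
```

```text
t 19.42 p [ 0.5816 -0.0376  0.3035] rv [-1.6839e+00 -2.6520e+00  1.0000e-04] F [ 0.4   0.26 -2.37] op 0.0314 q [-0.19  0.04  1.8  -0.    1.3  -0.63]
shift cm [-0.05 -0.06 -0.65]
turn [-0.0002 -0.0001 -0.0006]
```

arm_command --plan '[[[-0.04,-0.05,0.25,0,0,0],[-0.04,-0.05,0.5,0,0,0],[-0.04,-0.05,0.75,0,0,0],[-0.04,-0.05,1.0,0,0,0],[-0.04,-0.05,1.2,0,0,0],[-0.04,-0.05,1.4,0,0,0],[-0.04,-0.05,1.55,0,0,0]]]'

```text
t: 20.0
tool_pos: [0.5813, -0.0382, 0.2879]
tool_rot: [-1.684, -2.652, 0.0]
contact_force: [-0.1, -0.4, -3.0]
opening: 0.031
grip_force: 60.7
```

```bash
python3 -c "
from h import *
state();shift([.5813,-.0383,.31],YB)"
```

```text
t 20.0 p [ 0.5813 -0.0382  0.2879] rv [-1.6840e+00 -2.6518e+00  2.0000e-04] F [-0.08 -0.44 -2.95] op 0.031 q [-0.19  0.05  1.81 -0.    1.27 -0.63]
shift cm [-0.01 -0.   -2.21]
turn [-0.0003 -0.0002 -0.0008]
```

arm_command --plan '[[[0,0,0.15,0,0,0],[0,0,0.3,0,0,0],[0,0,0.45,0,0,0],[0,0,0.6,0,0,0],[0,0,0.75,0,0,0],[0,0,0.85,0,0,0]]]'

```text
t: 20.5
tool_pos: [0.5813, -0.0382, 0.2795]
tool_rot: [-1.684, -2.652, 0.0]
contact_force: [-0.4, 0.4, -2.8]
opening: 0.0316
grip_force: 60.7
```

```bash
python3 -c "
from h import *
state()"
```

```text
t 20.5 p [ 0.5813 -0.0382  0.2795] rv [-1.6840e+00 -2.6519e+00  1.0000e-04] F [-0.41  0.44 -2.76] op 0.0316 q [-0.19  0.06  1.82  0.    1.26 -0.63]
```

arm_command --plan '[[[0,0,0.1,0,0,0],[0,0,0.2,0,0,0],[0,0,0.3,0,0,0],[0,0,0.4,0,0,0],[0,0,0.5,0,0,0],[0,0,0.6,0,0,0]]]'

```text
t: 21.0
tool_pos: [0.5815, -0.0382, 0.2741]
tool_rot: [1.684, 2.652, 0.001]
contact_force: [-0.5, 1.9, 0.8]
opening: 0.0316
grip_force: 60.8
```

arm_command --plan '[[[0,0,0.1,0,0,0],[0,0,0.2,0,0,0],[0,0,0.3,0,0,0],[0,0,0.4,0,0,0]]]'

```text
t: 21.33
tool_pos: [0.5816, -0.0382, 0.2702]
tool_rot: [1.683, 2.651, 0.001]
contact_force: [0.1, 0.7, 0.8]
opening: 0.0313
grip_force: 60.9
```

arm_command --plan '[[[0,0,0.1,0,0,0],[0,0,0.2,0,0,0],[0,0,0.3,0,0,0],[0,0,0.4,0,0,0],[0,0,0.45,0,0,0],[0,0,0.5,0,0,0]]]'

```text
t: 21.83
tool_pos: [0.5814, -0.0382, 0.2646]
tool_rot: [-1.684, -2.652, 0.0]
contact_force: [-0.1, -0.4, -0.1]
opening: 0.0312
grip_force: 60.9
```

arm_command --plan '[[[0,0,0.03,0,0,0],[0,0,0.06,0,0,0],[0,0,0.09,0,0,0],[0,0,0.12,0,0,0]]]'

```text
t: 22.17
tool_pos: [0.5814, -0.0382, 0.2636]
tool_rot: [-1.684, -2.652, 0.0]
contact_force: [-0.4, 1.4, 1.0]
opening: 0.0315
grip_force: 60.9
```

arm_command --plan '[[[0,0,0.02,0,0,0],[0,0,0.04,0,0,0],[0,0,0.04,0,0,0]]]'

```text
t: 22.42
tool_pos: [0.5814, -0.0382, 0.2634]
tool_rot: [-1.684, -2.652, 0.0]
contact_force: [-1.2, 0.6, 5.1]
opening: 0.0314
grip_force: 60.9
```

arm_command --plan '[[[0,0,0.02,0,0,0],[0,0,0.04,0,0,0],[0,0,0.04,0,0,0]]]'

```text
t: 22.67
tool_pos: [0.5814, -0.0382, 0.2634]
tool_rot: [-1.684, -2.652, 0.0]
contact_force: [-3.0, 1.3, 6.0]
opening: 0.0312
grip_force: 61.1
```

arm_command --plan '[[[0,0,0.02,0,0,0],[0,0,0.04,0,0,0],[0,0,0.05,0,0,0],[0,0,0.05,0,0,0]]]'

```text
t: 23.0
tool_pos: [0.5814, -0.0382, 0.2634]
tool_rot: [-1.684, -2.652, 0.0]
contact_force: [-4.2, 0.6, 8.3]
opening: 0.031
grip_force: 61.3
```

```bash
python3 -c "
from h import *
o=state();print(o['wrist_torque'])"
```

```text
t 23.0 p [ 0.5814 -0.0382  0.2634] rv [-1.6837e+00 -2.6519e+00  4.0000e-04] F [-4.22  0.57  8.25] op 0.031 q [-0.19  0.08  1.83 -0.    1.23 -0.63]
[ 0.16094199  0.68956943 -0.00599715]
```

arm_command --plan '[[[0,0,0.03,0,0,0],[0,0,0.05,0,0,0],[0,0,0.07,0,0,0],[0,0,0.07,0,0,0],[0,0,0.07,0,0,0]]]'

```text
t: 23.42
tool_pos: [0.5815, -0.0382, 0.2634]
tool_rot: [-1.684, -2.652, 0.001]
contact_force: [-6.5, 1.1, 12.4]
opening: 0.0316
grip_force: 61.7
```

arm_command --plan '[[[0,0,0,0,0,0],[0,0,0,0,0,0],[0,0,0,0,0,0],[0,0,0,0,0,0],[0,0,0,0,0,0],[0,0,0,0,0,0]]]'

```text
t: 23.92
tool_pos: [0.5815, -0.0382, 0.2634]
tool_rot: [-1.684, -2.652, 0.001]
contact_force: [-6.0, 2.5, 11.9]
opening: 0.0315
grip_force: 61.7
```

arm_command --plan '[[[0,0,-0.06,0,0,0],[0,0,-0.12,0,0,0],[0,0,-0.18,0,0,0],[0,0,-0.18,0,0,0]]]'

```text
t: 24.25
tool_pos: [0.5813, -0.0382, 0.2635]
tool_rot: [1.684, 2.652, -0.0]
contact_force: [-1.6, 0.6, 4.4]
opening: 0.0315
grip_force: 61.3
```

arm_command --plan '[[[0,0,0,0,0,0],[0,0,0,0,0,0],[0,0,0,0,0,0],[0,0,0,0,0,0],[0,0,0,0,0,0],[0,0,0,0,0,0]]]' --gripper -0.65

```text
t: 24.75
tool_pos: [0.5813, -0.0382, 0.2631]
tool_rot: [-1.684, -2.652, 0.0]
contact_force: [-0.2, -0.8, -1.4]
opening: 0.0706
grip_force: 0.0
```

arm_command --plan '[[[0,0,-2,0,0,0],[0,0,-5,0,0,0],[0,0,-9,0,0,0],[-2,0,-12,0,0,0],[-4.5,0,-12,0,0,0],[-4.5,0,-12,0,0,0],[-4.5,0,-12,0,0,0],[-4.5,0,-12,0,0,0]]]'

```text
t: 25.42
tool_pos: [0.6001, -0.0787, 0.382]
tool_rot: [-1.683, -2.65, 0.001]
contact_force: [-0.3, 0.1, 0.1]
opening: 0.0704
grip_force: 0.0
```

```bash
python3 - <<'E'
from meas import *
o=state();c=calibration('wrist');i,d=get_image('wrist');rel(*measure(i));P=np.array(c['pose'])
v,u=np.mgrid[:420,:560];x=(u-c['cx'])/c['fx'];y=(v-c['cy'])/c['fy'];r=np.hypot(x,y);k=np.tan(r)/np.maximum(r,1e-9)
pc=np.stack([x*k*d,-y*k*d,-d],-1)@P[:3,:3].T+P[:3,3]
m=(d>0)&(np.hypot(pc[...,0]-.5807,pc[...,1]+.0368)<.03)&(pc[...,2]>.11)&(pc[...,2]<.125)
q=pc[m];print('head top z',np.median(q[:,2]),'centre',cv2.minEnclosingCircle((q[:,:2]*1000).astype('f4')))
pl=(d>0)&(abs(pc[...,2]-.082)<.006)&(np.hypot(pc[...,0]-.5807,pc[...,1]+.0368)<.05);print('plate z',np.median(pc[pl][:,2]))
cv2.imwrite('pics/end.png',i)
E
```

```text
t 25.42 p [ 0.6001 -0.0787  0.382 ] rv [-1.6831e+00 -2.6499e+00  6.0000e-04] F [-0.25  0.09  0.11] op 0.0704 q [-0.25  0.02  1.68  0.    1.44 -0.69]
drive [ 0.5797 -0.0367] yaw 25.13 size mm [150.49849854 150.38673096] plate [ 0.5803 -0.0362] yaw 24.98 holes r [0.06 0.06 0.06 0.06] err 0.04
plate in drive mm [-0.78 -0.23] skew deg -0.15
head top z 0.11633187626419181 centre ((582.0679931640625, -35.86736297607422), 17.307769775390625)
plate z 0.08196565179046109
```

View pics/end.png

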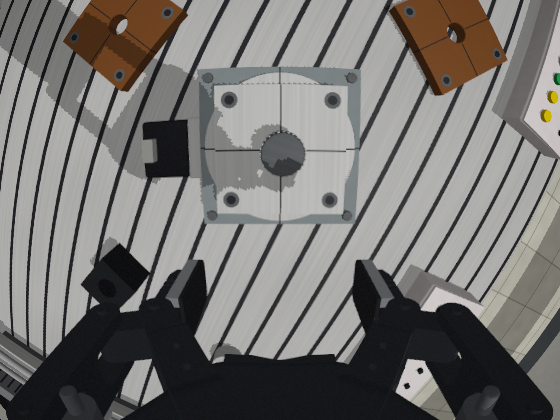

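The plug's head at (283,154) sits flush on the square plate: its top is at 116.3 mm, as expected when seated. The plate is 0.8 mm off centre, the gripper is clear and the bystanders are untouched.

```bash
python3 -c "
from station import *
print(finish_job())"
```

```text
the job is handed in; nothing more can be done
None
```

The job is handed in (no verdict was returned): the plate is centred to about 0.8 mm and 0.2° from square, and the plug is seated flush, bedded at about 15 N and released, 25 s into the 72 s allowed.

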